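# Fit a router bit in the spindle collet

## Robot

A 6-joint arm with a two-finger parallel gripper is mounted at the origin on the work surface. World frame = base frame: x ahead of the robot, y to its left, z up, the work surface at z = 0. Lengths are in mm, angles in rad, forces in N, time in s.
With the tool pointing down it reaches from about 400 to 925 mm from the base axis. Payload 12.5 kg.
Tool frame: the origin (TCP) lies at the centre of the arm's flange, where the gripper is bolted on; the fingertips stand 190 mm ahead of it and the grasp point (between the pads) lies 171 mm ahead of it; z points along the fingers, y is the direction in which the jaws open and shut (so a half turn about z gives the same grasp; the last joint's range is limited). The gripper opens to 95 mm and grips with 3 to 60 N. Pads are 20 mm wide; open, the fingers measure 119 mm over their backs; the gripper's body (75 mm by 180 mm) begins 59 mm behind the grasp point.
Start: joints at [-1.434, 0.491, 1.559, -0, 1.092, -0.106], TCP at [150.283, -606.663, 404.761] pointing down, gripper open.
Joint ranges: [-3.1, 3.1], [-0.84, 2.19], [0.05, 2.79], [-1.13, 4.28], [0.06, 2.93], [-2.69, 2.69]. Speed limits (rad/s): [2.22, 2.22, 2.79, 3.14, 3.14, 3.14].

## Interface

Orientations are given as [roll, pitch, yaw] about the fixed x, y, z axes, in that order (R = Rz(yaw) Ry(pitch) Rx(roll)).
In Python, from cell import env, optics gives the robot as it stands.
- The arm moves only by the tool apply_moves, never from a script. Its argument "commands" is a list of rows, each a list of 7 numbers: the turn, a rotation vector about the tool's x, y, z in degrees, then the shift along the tool's x, y, z in m, then the finger opening in m, from 0 to 0.0951. A call has 1 to 5 rows; each row shifts and turns the commanded pose from where the row before left it, along the tool's axes as they then stand; what a row does not reach is not made up. A row lasts 1/12 s, in which the tool goes at most 41.7 mm and 7.16 degrees, less where a joint would pass 70% of its speed; a pose out of reach is approached as far as the arm can. A call with a gripper value outside its range is refused whole. The fingers move at their own pace and stop on an object; the grip force is fixed at half the most. Time passes only in rows, so rows that do not move let the fingers close. It gives the time, the measured TCP pose, the force and the opening at its end, in the units of the state.
- env.state(): the state, without advancing time (a new reading comes with each control period).
- optics.read_camera(name): name is "scene" or "top"; returns a dict with "color" (420x560x3 uint8, red, green, blue), "fx", "fy", "cx", "cy" (pixels), "eye" and "rotation" of the camera in the world. Camera axes: x right, y up, looking along -z (the intrinsics and any distortion apply to the point x, -y, -z); pixel columns grow to the right and rows downward; lengths in mm; the calibration is good to about 2 mm. A picture is of the moment at which its call begins. There is no depth.
- env.job_done(): hands the job in, once; it reports no verdict.
The state is a dict: "t": time; "joints": joint angles; "qvel": joint speeds; "tau": joint torques, N m; "eef_pos": TCP position; "tcp_rot": TCP orientation; "ft_force": force on the tool from outside, world axes, zero at the start; "moment": the same for the moment, N m; "opening": opening from 0.0 (shut) to 1.0 (fully open).
Only numpy, scipy, OpenCV 4.12 (cv2) and the standard library are available. Lean on these libraries where they do the work, as an engineer would, in place of code of your own. Each camera call takes 0.05 s, during which the arm holds its last target. There are 200 camera calls.

## Task

Fit the straight, flat-ended router bit in the spindle: take it from the bit stand, set its shank into the collet all the way down on the stop, let go of it, then turn the collet nut clockwise, regrasping as needed, until the collet grips the shank and the nut is finger-tight, without forcing it further. Leave the other two bits in their stand and the rest of the bench as it is.

Things in the scene. Friction and masses are not known exactly. Their poses are not given: they have to be found in the camera images.
- cutter_mid (a point): the straight bit, 85 g: a dark fluted cylinder 20 mm across, 30 mm tall, flat on top, on a plain steel shank 12 mm across and 40 mm long, pointing down, with a 1.5 mm chamfer at its end. Point: centre of the fluted head, 15 mm below its top, 55 mm above the shank's end; z up along the bit. It starts in a hole of the stand, its head 14 mm clear of the stand's top
- cutter: the same straight bit; this origin is the centre of the shank's lower end
- spindle: the router spindle, fixed: an upright grey motor 80 mm across, nose up in an aluminium clamp on a base plate 150 x 130 mm. Origin on the bench on its axis, z up. Motor up to 148 mm above the bench, a cap 68 mm across narrowing to 44 mm up to 160 mm, then bare shaft 25 mm across up to the nut at 178 mm; a lock pin sticks out of the shaft at 165 mm. Six collet jaws sit inside the nut
- collet_mouth (a point): centre of the collet's mouth, level with the top face of nut and collet, 198 mm above the bench; z up along the axis. The slack collet is a bore 14.4 mm across with a bevelled mouth. The stop is 28 mm below this point; with the shank standing on it, the bit's head begins 12 mm above the nut's face and ends 42 mm above it
- nut_mid (a point): the collet nut: steel hexagon, 30 mm across flats, 20 mm high, turning clockwise (from above) to tighten. Point: its centre, 10 mm below its top face; turns with the nut, x axis through the middle of a flat. It first runs free (0.04 N m) for 0.6 to 3.0 rad, differing each time, then draws the collet shut (0.28 N m) for 0.35 rad, then bites: see nut
- stand: the bit stand: a wooden block 60 x 170 mm, 38 mm high, fixed, with three upright holes 55 mm apart in a row along its long side (its y axis), 26 mm deep, 13.4 mm across. Origin at the centre of its underside, z up
- vee_mid (a point): another bit in the stand, to be left there: same shank, with a pointed conical head 22 mm across and 26 mm tall; this point is in its head, 10 mm above the top of its shank
- round_mid (a point): another bit in the stand, to be left there: same shank, with a round-nosed head 19 mm across and 24 mm tall; this point is in its head, 10 mm above the top of its shank
- spanner: the open-ended steel spanner for the nut, 190 mm long, 6 mm thick, lying on the bench; not needed, the nut is only to be made finger-tight
- case_mid (a point): a closed aluminium instrument case 80 x 120 mm, 46 mm high, on the bench, not needed; this point is at its centre
- nut: the same nut; origin at the centre of its underside. After the jaws meet the shank the torque needed climbs by about 1 N m per rad: at 0.6 to 0.8 N m while turning (0.1 to 0.3 N m is still felt when the turn pauses) it is finger-tight, 0.3 to 0.5 rad past the first bite; over 1.1 N m, 0.85 rad past it, is forced. Let go, it springs back a little and stays

How it is judged (in metres and radians):
On the way:
1. the shank is in the collet, down on the stop (z of cutter in the frame of collet_mouth below -0.026 m and horizontal distance between cutter and collet_mouth below 0.004 m), for 0.2 s.
At the end, for the whole second after the job is handed in: the straight bit stands upright in the collet (within 2 mm of the stop and of the axis, 0.05 rad), at rest, the jaws holding it with over 50 N in all; the other two bits are still in their holes (within 12 mm of where they were) (z of cutter in the frame of collet_mouth below -0.026 m and horizontal distance between cutter and collet_mouth below 0.002 m and angle between the z axis of cutter and the z axis of spindle, either way round below 0.05 rad and linear speed of cutter below 0.02 m/s and contact force between spindle and cutter above 50 N and distance of each of vee_mid, round_mid from where it was at the start of the episode below 0.012 m); the robot touches nothing.
It fails at once if the nut was forced far past finger-tight (jaws pressing the shank with over 250 N in all) (contact force between spindle and cutter above 250 N).
It fails at once if the spanner or the instrument case was pushed by over 30 mm (distance of any of spanner, case_mid from where it was at the start of the episode above 0.03 m).
It also fails if it takes over 64 s, if anything falls off the work surface, if the arm or the gripper's body presses on something with over 40 N, if the wrist force passes 120 N, or if a joint passes its speed limit or range.

## Working session

There is one attempt and no reset: what is moved stays moved. The work goes in short steps, Python scripts to look and compute and a tool call to move; the robot and the scene stay as the last step left them, time stands still between calls to the robot, and variables do not carry over. Pictures are saved under pics/ and viewed, about 8 in all and at most 12, crops included, and the job is handed in when it is done.

Besides the shell and the picture viewer there is one more tool, called by a JSON object that holds its "fn" and its "kwargs". apply_moves: Moves the arm, as the interface text tells. Its arguments: {"type":"object","properties":{"commands":{"type":"array","items":{"type":"array","items":{"type":"number"}}}},"required":["commands"]}

```bash
ls; mkdir -p pics
cat > h.py <<'E'
import numpy as np, cv2
from cell import env, optics
def snap(n,f):
    c=optics.read_camera(n); cv2.imwrite(f'pics/{f}.png',c['color'][:,:,::-1]); np.save(f'pics/{f}.npy',c,allow_pickle=True); return c
def load(f): return np.load(f'pics/{f}.npy',allow_pickle=True).item()
def ray(c,u,v):
    d=np.array([(u-c['cx'])/c['fx'],-(v-c['cy'])/c['fy'],-1]); return np.array(c['eye']),np.array(c['rotation'])@d
def at(c,u,v,z):
    e,d=ray(c,u,v); return e+d*(z-e[2])/d[2]
def proj(c,p):
    q=np.array(c['rotation']).T@(np.array(p,float)-c['eye']); return c['cx']+c['fx']*q[0]/-q[2], c['cy']-c['fy']*q[1]/-q[2]
E
python3 - <<'E'
from h import *
a=snap('scene','s0');b=snap('top','t0')
for c in(a,b): print({k:v for k,v in c.items() if k!='color'})
cv2.imwrite('pics/both.png',cv2.resize(np.vstack([a['color'],b['color']])[:,:,::-1],None,fx=.7,fy=.7))
print(env.state())
E
```

```text
pics
{'fx': 396.21175948684817, 'fy': 396.21175948684817, 'cx': 282.16323290020244, 'cy': 207.55774372076363, 'eye': array([1181.03477795, -359.52683952,  606.83335839]), 'rotation': array([0.98501879, 0.00378585, 0.92387689])}
{'fx': 543.3764490170649, 'fy': 543.3764490170649, 'cx': 274.88117516102807, 'cy': 208.52390682432937, 'eye': array([ 375.82225247,   58.45939003, 1434.69377128]), 'rotation': array([ 0.18287058,  0.00561586, -1.59663554])}
{'t': 0.1, 'joints': array([-1.43361534e+00,  4.91535853e-01,  1.55934503e+00,  3.52853750e-05,
        1.09167635e+00, -1.05610558e-01]), 'qvel': array([-0.00149835, -0.00172741, -0.00182696, -0.00162069,  0.00045032,
        0.00021415]), 'tau': array([ 4.04712730e-03, -6.13619399e+01, -2.58606970e+01,  6.94154506e-02,
        4.70322522e-02, -5.81970312e-05]), 'eef_pos': array([ 150.27593241, -606.66113032,  404.2123392 ]), 'tcp_rot': array([-3.14063675e+00, -1.32802854e-04,  2.42775197e-01]), 'ft_force': array([-0.3176035 ,  0.33593355, -0.11520081]), 'moment': array([ 0.01671938, -0.00413401,  0.0112433 ]), 'opening': 0.9979289319898179}
```

View pics/s0.png

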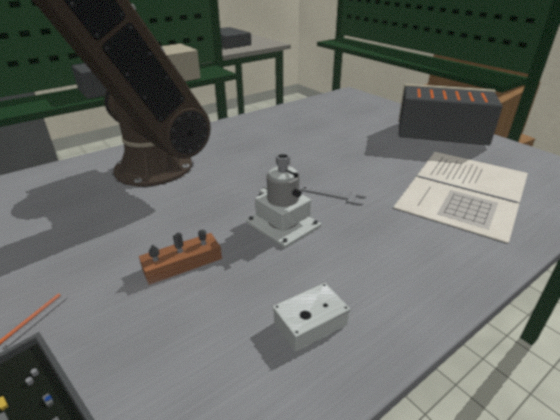

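View pics/t0.png

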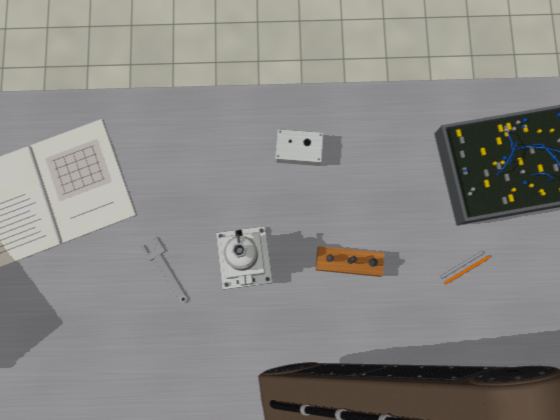

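The scene shows the stand with its bits near (154,250), (179,240) and (203,235) and the spindle nut near (283,160). In the top view the bits are near (330,258), (352,260) and (374,262) and the nose near (239,250). I'll enlarge both.

```bash
cat >> h.py <<'E'
from scipy.spatial.transform import Rotation as Ro
_ray=ray
def fix(c):
    c=dict(c); r=np.array(c['rotation'])
    if r.ndim==1: c['rotation']=Ro.from_euler('xyz',r).as_matrix()
    return c
def crop(c,u0,v0,w,h,k): return cv2.resize(c['color'][v0:v0+h,u0:u0+w,::-1],None,fx=k,fy=k,interpolation=cv2.INTER_CUBIC)
E
python3 - <<'E'
from h import *
a=fix(load('s0'));b=fix(load('t0'))
A=crop(a,130,140,200,150,4)[:,:]; B=crop(b,210,220,190,75,4)
cv2.imwrite('pics/c1.png',A); cv2.imwrite('pics/c2.png',B)
print(at(b,239,250,198),at(b,352,260,50),at(a,283,158,198),at(a,179,237,52), at(b,300,146,46))
E
```

```text
[510.56873701 143.8770345  198.        ] [ 493.56857942 -133.13451001   50.        ] [525.04282995 136.4521179  198.        ] [ 466.47886765 -117.38696886   52.        ] [799.72009338 -11.40478687  46.        ]
```

View pics/c1.png

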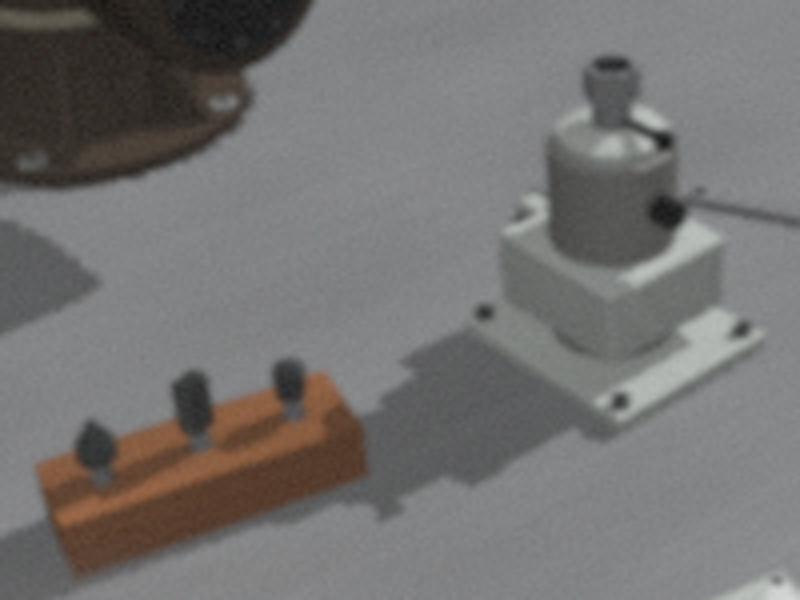

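View pics/c2.png

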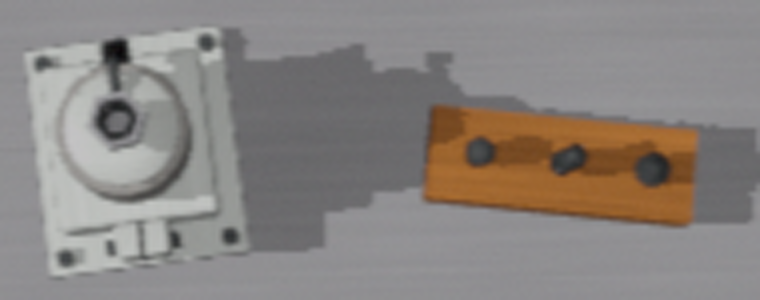

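```bash
cat >> h.py <<'E'
def tri(obs):
    M=np.zeros((3,3));r=np.zeros(3)
    for c,u,v in obs:
        e,d=ray(c,u,v); d=d/np.linalg.norm(d); P=np.eye(3)-np.outer(d,d); M+=P; r+=P@e
    return np.linalg.solve(M,r)
E
python3 - <<'E'
from h import *
a=fix(load('s0'));b=fix(load('t0'))
f=lambda x,y,u,v:((x+.5)/4-.5+u,(y+.5)/4-.5+v)
S=lambda x,y:f(x,y,130,140); T=lambda x,y:f(x,y,210,220)
print('mouth',tri([(a,*S(612,64)),(b,*T(117,121))]),at(a,*S(612,64),198),at(b,*T(117,121),198))
print('bit top',tri([(a,*S(190,378)),(b,*T(575,153))]),at(a,*S(190,378),82),at(b,*T(575,153),82))
print('vee',at(a,*S(97,455),62),at(b,*T(652,170),62)); print('round',at(a,*S(289,378),62),at(b,*T(481,152),62))
print('stand top corners',[at(b,*T(*p),38)[:2].round(1) for p in((432,106),(697,128),(692,226),(425,200))])
print('stand top corners scene',[at(a,*S(*p),38)[:2].round(1) for p in((37,465),(325,375),(365,440),(62,515))])
# straight projection check for candidate
print('base plate',[at(b,*T(*p),10)[:2].round(1) for p in((25,52),(220,27),(247,247),(52,277))])
E
```

```text
mouth [511.43798287 144.8386248  196.14486233] [514.69946365 143.19910074 198.        ] [510.86249318 144.15850062 198.        ]
bit top [ 496.12243078 -131.23588716   84.5937396 ] [ 493.15428757 -129.35107368   82.        ] [ 496.03584935 -132.39646329   82.        ]
vee [ 499.51696518 -188.51260152   62.        ] [ 485.83248086 -183.12529834   62.        ]
round [500.96025029 -76.002938    62.        ] [500.00698658 -75.97104497  62.        ]
stand top corners [array([532.7, -48.1]), array([ 513.9, -217.8]), array([ 451.4, -210.8]), array([472.4, -41.2])]
stand top corners scene [array([ 457.6, -210.5]), array([481.3, -45.2]), array([548.2, -56.3]), array([ 505.2, -214.6])]
base plate [array([578.8, 217.4]), array([592.1,  88.1]), array([447. ,  73.8]), array([430.9, 200.8])]
```

The straight bit is the middle one: its head centre is at about (495,-131) with its top at 82, as expected. The mouth is at about (511,144) at height 198. Stand yaw is about -0.117. Moving above the bit.

{"fn": "apply_moves", "kwargs": {"commands": [[0, 0, 0, 0.03, -0.0253, 0, 0.06], [0, 0, 0, 0.03, -0.0253, 0, 0.06], [0, 0, 0, 0.03, -0.0253, 0, 0.06], [0, 0, 0, 0.03, -0.0253, 0, 0.06], [0, 0, 0, 0.03, -0.0253, 0, 0.06]]}}

```text
t: 0.52
eef_pos: [266.1, -446.2, 404.5]
tcp_rot: [-3.141, 0.0, 0.242]
ft_force: [1.8, -0.1, -0.5]
opening: 0.709
```

{"fn": "apply_moves", "kwargs": {"commands": [[0, 0, 0, 0.03, -0.0253, 0, 0.06], [0, 0, 0, 0.03, -0.0253, 0, 0.06], [0, 0, 0, 0.03, -0.0253, 0, 0.06], [0, 0, 0, 0.03, -0.0253, 0, 0.06], [0, 0, 0, 0.03, -0.0253, 0, 0.06]]}}

```text
t: 0.93
eef_pos: [381.3, -287.2, 404.7]
tcp_rot: [-3.142, 0.0, 0.243]
ft_force: [1.7, -0.3, 0.5]
opening: 0.632
```

{"fn": "apply_moves", "kwargs": {"commands": [[0, 0, 0, 0.03, -0.0253, 0, 0.06], [0, 0, 0, 0.03, -0.0253, 0, 0.06], [0, 0, 0, 0.03, -0.0253, 0, 0.06], [0, 0, 0, 0.03, -0.0253, 0, 0.06], [0, 0, 0, 0.03, -0.0253, 0, 0.06]]}}

```text
t: 1.35
eef_pos: [496.6, -128.2, 404.7]
tcp_rot: [3.142, 0.0, 0.243]
ft_force: [0.4, -0.5, 0.2]
opening: 0.633
```

{"fn": "apply_moves", "kwargs": {"commands": [[0, 0, -6.9, 0, 0, 0, 0.06], [0, 0, -6.9, 0, 0, 0, 0.06], [0, 0, -6.9, 0, 0, 0, 0.06], [0, 0, -6.9, 0, 0, 0, 0.06], [0, 0, -6.9, 0, 0, 0, 0.06]]}}

```text
t: 1.77
eef_pos: [495.9, -129.9, 404.5]
tcp_rot: [-3.141, 0.0, 0.851]
ft_force: [-0.2, 0.1, 0.4]
opening: 0.631
```

{"fn": "apply_moves", "kwargs": {"commands": [[0, 0, -6.9, 0, 0, 0, 0.06], [0, 0, -6.9, 0, 0, 0, 0.06], [0, 0, -6.9, 0, 0, 0, 0.06], [0, 0, -6.9, 0, 0, 0, 0.06], [0, 0, -6.9, 0, 0, 0, 0.06]]}}

```text
t: 2.18
eef_pos: [495.8, -130.1, 404.5]
tcp_rot: [-3.141, -0.0, 1.453]
ft_force: [-0.2, -0.4, -0.5]
opening: 0.633
```

Run:
```python
from h import *
a=fix(snap('scene','s1')); s=env.state(); print(s['t'],s['eef_pos'],s['tcp_rot'],s['joints'],s['ft_force'],s['opening'])
cv2.imwrite('pics/c3.png',crop(a,100,130,200,150,4))
```

```text
2.2333 [ 495.78602593 -130.09471177  404.49318321] [-3.14101642e+00 -2.10429814e-05  1.46193178e+00] [-3.85518141e-01  3.32235383e-01  1.83068576e+00 -1.65224565e-04
  9.79231580e-01 -2.76561427e-01] [ 0.33923223  0.40004813 -0.15726428] 0.6320017698800674
```

{"fn": "apply_moves", "kwargs": {"commands": [[0, 0, 0, 0, 0, 0.035, 0.06], [0, 0, 0, 0, 0, 0.035, 0.06], [0, 0, 0, 0, 0, 0.03, 0.06], [0, 0, 0, 0, 0, 0, 0.06]]}}

```text
t: 2.57
eef_pos: [494.9, -129.8, 300.3]
tcp_rot: [-3.134, -0.002, 1.444]
ft_force: [-0.8, -0.1, -0.1]
opening: 0.63
```

Run:
```python
from h import *
a=fix(snap('scene','s2')); b=fix(snap('top','t2')); s=env.state(); print(s['t'],s['eef_pos'],s['tcp_rot'])
p=s['eef_pos']
print([proj(a,[p[0],p[1],z]) for z in (p[2]-190,p[2]-171,82,52)])
A=crop(a,120,170,100,110,5);B=crop(b,300,210,100,110,4)[:400]
h=min(len(A),len(B)); cv2.imwrite('pics/c3.png',np.hstack([A[:h],B[:h,:300]]))
```

```text
2.6667 [ 496.08157495 -130.21971989  304.7353772 ] [-3.13978083e+00 -4.01196969e-04  1.44533155e+00]
[(np.float64(175.01845060212827), np.float64(222.69321582872078)), (np.float64(173.63254401323584), np.float64(215.35031474082325)), (np.float64(177.32695058144438), np.float64(234.9242616621045)), (np.float64(179.3589638240674), np.float64(245.69040735292134))]
```

View pics/c3.png

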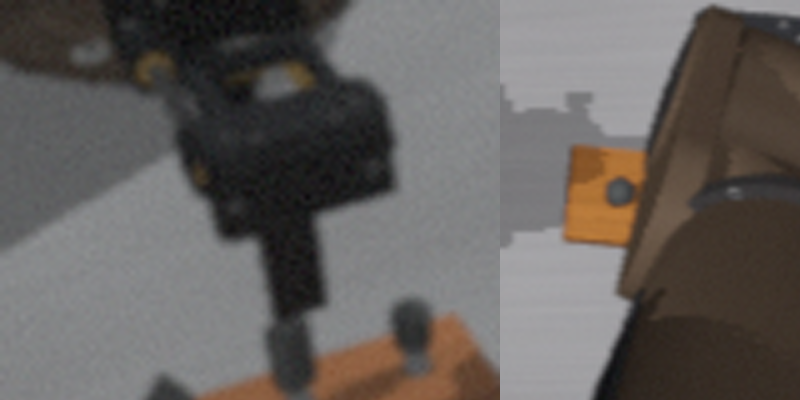

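Tool axis and bit line up: the bit top at crop (285,320) is within 1 px of the projected tool axis. Descend and grasp.

{"fn": "apply_moves", "kwargs": {"commands": [[0, 0, 0, 0, 0, 0.025, 0.06], [0, 0, 0, 0, 0, 0.025, 0.06], [0, 0, 0, 0, 0, 0.0165, 0.06], [0, 0, 0, 0, 0, 0, 0.04], [0, 0, 0, 0, 0, 0, 0.03]]}}

```text
t: 3.08
eef_pos: [496.4, -130.3, 239.6]
tcp_rot: [3.14, 0.0, 1.446]
ft_force: [-0.4, 0.6, 0.3]
opening: 0.54
```

{"fn": "apply_moves", "kwargs": {"commands": [[0, 0, 0, 0, 0, 0, 0.01], [0, 0, 0, 0, 0, 0, 0.01], [0, 0, 0, 0, 0, 0, 0.01], [0, 0, 0, 0, 0, 0, 0.01], [0, 0, 0, 0, 0, 0, 0.01]]}}

```text
t: 3.5
eef_pos: [495.8, -130.1, 238.8]
tcp_rot: [3.141, 0.0, 1.447]
ft_force: [-3.1, -0.4, 4.9]
opening: 0.206
```

Run:
```python
from h import *
s=env.state(); print(s)
```

```text
{'t': 3.5, 'joints': array([-3.85520742e-01,  5.77117395e-01,  1.98729888e+00, -1.93068410e-04,
        5.76617232e-01, -2.61614800e-01]), 'qvel': array([ 0.00011385,  0.00314677,  0.00268651, -0.00221173,  0.00706619,
        0.00016409]), 'tau': array([ 3.89525397e-01, -5.48945618e+01, -1.57647443e+01,  1.68789220e-01,
       -6.62092008e-01,  3.11471653e-03]), 'eef_pos': array([ 495.82389688, -130.1086937 ,  238.75653965]), 'tcp_rot': array([3.14107979e+00, 2.46381571e-04, 1.44705214e+00]), 'ft_force': array([-3.06451831, -0.42375964,  4.88245833]), 'moment': array([-0.09584028,  0.25597561,  0.03411348]), 'opening': 0.20627120155861312}
```

Gripped (19.6 mm). Lift and carry to above the collet, and enlarge the nut from the first top view.

{"fn": "apply_moves", "kwargs": {"commands": [[0, 0, 0, 0, 0, -0.01, 0.005], [0, 0, 0, 0, 0, -0.02, 0.005], [0, 0, 0, 0, 0, -0.035, 0.005], [0, 0, 0, 0, 0, -0.035, 0.005], [0, 0, 0, 0, 0, -0.035, 0.005]]}}

```text
t: 3.92
eef_pos: [495.5, -130.0, 375.4]
tcp_rot: [-3.141, -0.0, 1.447]
ft_force: [0.8, -1.2, -1.8]
opening: 0.207
```

{"fn": "apply_moves", "kwargs": {"commands": [[0, 0, 0, 0, 0, -0.035, 0.005], [0, 0, 0, 0, 0, -0.035, 0.005], [0, 0, 0, 0.034, -0.0023, -0.011, 0.005], [0, 0, 0, 0.034, -0.0023, 0, 0.005], [0, 0, 0, 0.034, -0.0023, 0, 0.005]]}}

```text
t: 4.33
eef_pos: [500.9, -27.1, 456.0]
tcp_rot: [3.139, 0.0, 1.445]
ft_force: [0.2, -0.0, -1.6]
opening: 0.206
```

{"fn": "apply_moves", "kwargs": {"commands": [[0, 0, 0, 0.034, -0.0023, 0, 0.005], [0, 0, 0, 0.034, -0.0023, 0, 0.005], [0, 0, 0, 0.034, -0.0023, 0, 0.005], [0, 0, 0, 0.034, -0.0023, 0, 0.005], [0, 0, 0, 0.034, -0.0023, 0, 0.005]]}}

```text
t: 4.75
eef_pos: [510.5, 143.8, 455.0]
tcp_rot: [3.141, 0.0, 1.447]
ft_force: [0.6, -0.3, -0.8]
opening: 0.203
```

{"fn": "apply_moves", "kwargs": {"commands": [[0, 0, 0, 0, 0, 0, 0.005], [0, 0, 0, 0, 0, 0, 0.005], [0, 0, 0, 0, 0, 0, 0.005]]}}

```text
t: 5.0
eef_pos: [510.9, 141.9, 454.5]
tcp_rot: [-3.142, 0.0, 1.448]
ft_force: [0.7, -0.6, -0.5]
opening: 0.204
```

Run:
```python
from h import *
a=fix(snap('scene','s3')); b0=fix(load('t0')); s=env.state(); print(s['t'],s['eef_pos'],s['tcp_rot'],s['joints'],s['opening'])
A=crop(a,258,110,50,75,8); B=crop(b0,224,236,30,30,13)
h=max(len(A),len(B)); P=lambda I:np.vstack([I,np.zeros((h-len(I),I.shape[1],3),np.uint8)])
cv2.imwrite('pics/c4.png',np.hstack([P(A),P(B)]))
```

```text
5.05 [510.96865415 141.37920806 454.50550701] [3.14159239e+00 2.95853759e-04 1.44663009e+00] [ 1.45356969e-01  3.05175813e-01  1.72285148e+00 -3.17886855e-04
  1.11364390e+00  2.69663531e-01] 0.2060481694555462
```

View pics/c4.png

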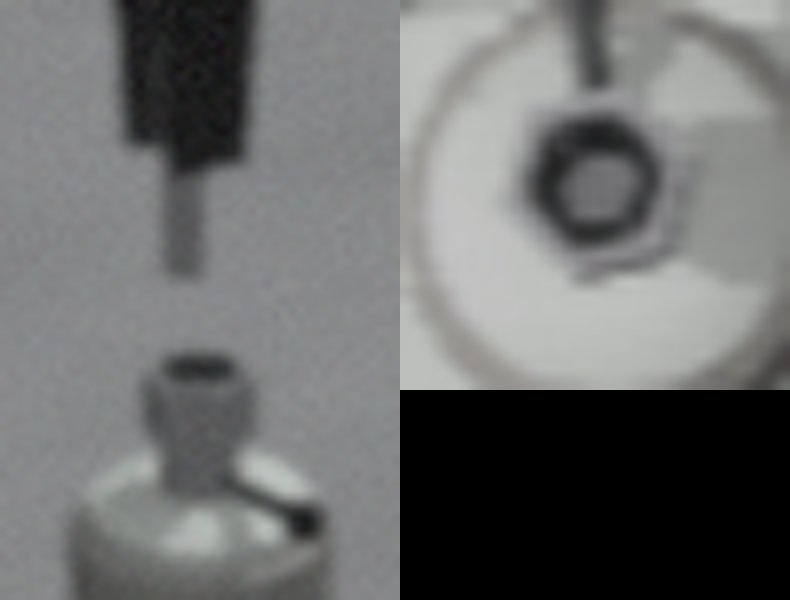

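Shank end is at crop (184,272) and the mouth at (199,368). From the top view the nut's flats have normals at about -41° modulo 60°. I'll turn the tool to yaw 229°, so one long clockwise turn is available afterwards, and look again.

{"fn": "apply_moves", "kwargs": {"commands": [[0, 0, -6.95, 0, 0, 0, 0.005], [0, 0, -6.95, 0, 0, 0, 0.005], [0, 0, -6.95, 0, 0, 0, 0.005], [0, 0, -6.95, 0, 0, 0, 0.005], [0, 0, -6.95, 0, 0, 0, 0.005]]}}

```text
t: 5.47
eef_pos: [511.2, 140.7, 454.5]
tcp_rot: [-3.142, 0.0, 2.058]
ft_force: [0.7, 0.2, -1.1]
opening: 0.207
```

{"fn": "apply_moves", "kwargs": {"commands": [[0, 0, -6.95, 0, 0, 0, 0.005], [0, 0, -6.95, 0, 0, 0, 0.005], [0, 0, -6.95, 0, 0, 0, 0.005], [0, 0, -6.95, 0, 0, 0, 0.005], [0, 0, -6.95, 0, 0, 0, 0.005]]}}

```text
t: 5.88
eef_pos: [511.2, 140.6, 454.4]
tcp_rot: [-3.141, 0.0, 2.664]
ft_force: [-0.0, 0.9, -0.4]
opening: 0.2
```

{"fn": "apply_moves", "kwargs": {"commands": [[0, 0, -6.95, 0, 0, 0, 0.005], [0, 0, -6.95, 0, 0, 0, 0.005], [0, 0, -6.95, 0, 0, 0, 0.005], [0, 0, -6.95, 0, 0, 0, 0.005], [0, 0, -6.95, 0, 0, 0, 0.005]]}}

```text
t: 6.3
eef_pos: [511.2, 140.6, 454.4]
tcp_rot: [-3.141, -0.0, -3.013]
ft_force: [0.2, -0.3, -0.5]
opening: 0.207
```

{"fn": "apply_moves", "kwargs": {"commands": [[0, 0, -6.95, 0, 0, 0, 0.005], [0, 0, -6.95, 0, 0, 0, 0.005], [0, 0, -6.95, 0, 0, 0, 0.005], [0, 0, -6.95, 0, 0, 0, 0.005], [0, 0, -6.95, 0, 0, 0, 0.005]]}}

```text
t: 6.72
eef_pos: [511.2, 140.6, 454.4]
tcp_rot: [-3.141, -0.0, -2.406]
ft_force: [-0.0, 0.2, -1.5]
opening: 0.203
```

{"fn": "apply_moves", "kwargs": {"commands": [[0, 0, -6.95, 0, 0, 0, 0.005], [0, 0, 0, 0, 0, 0, 0.005], [0, 0, 0, 0, 0, 0, 0.005], [0, 0, 0, 0, 0, 0, 0.005]]}}

```text
t: 7.05
eef_pos: [511.2, 141.4, 454.3]
tcp_rot: [-3.141, 0.0, -2.294]
ft_force: [0.7, -1.0, -1.4]
opening: 0.205
```

Run:
```python
from h import *
a0=fix(load('s3')); L=[snap('scene','s4')]+[optics.read_camera('scene') for _ in range(5)]
a=fix(L[0]); a['color']=np.mean([l['color'] for l in L],0).astype(np.uint8)
s=env.state(); print(s['t'],s['eef_pos'],s['tcp_rot'],s['joints'],s['opening'])
p=s['eef_pos']; print('proj tool axis at shank end',proj(a,[p[0],p[1],p[2]-226.8]))
print('s3 same',proj(a0,[510.97,141.4,227.7]))
A=crop(a0,263,115,40,60,10); B=crop(a,263,115,40,60,10)
cv2.imwrite('pics/c5.png',np.hstack([A,B]))
```

```text
7.35 [511.16820345 142.07065315 454.19970554] [-3.14152087e+00 -2.83841687e-05 -2.28969670e+00] [ 1.46568793e-01  3.06013539e-01  1.72246529e+00 -8.14381111e-05
  1.11308891e+00 -2.27608750e+00] 0.20774856290804045
proj tool axis at shank end (np.float64(281.26079670631833), np.float64(143.58432977881643))
s3 same (np.float64(280.97389275134276), np.float64(143.50925189327486))
```

View pics/c5.png

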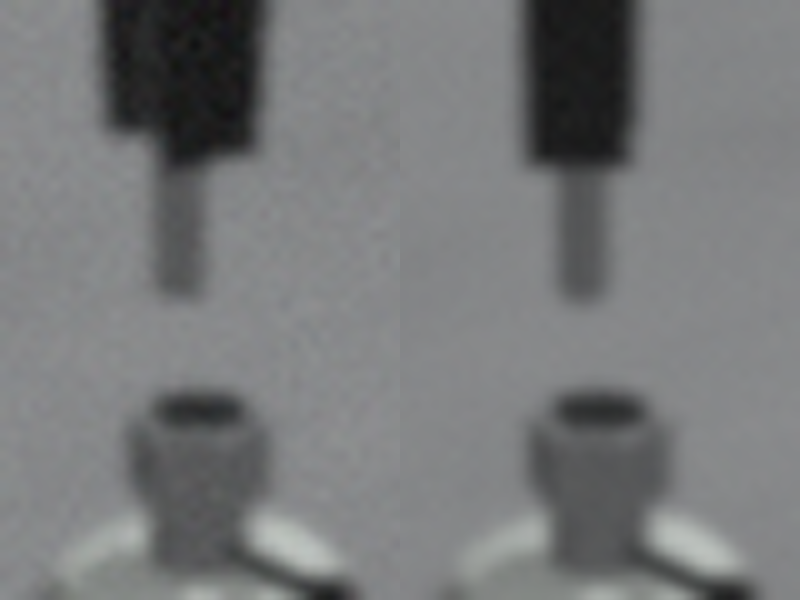

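Run:
```python
from h import *
a=fix(load('s4'))
for u,v in((282.9,155.3),(282.9,155.8),(283.3,155.3)): print(at(a,u,v,198))
# nut edge columns check: silhouette of hex for flat-normal angle th
```

```text
[513.72876741 144.73723291 198.        ]
[515.81959681 143.15282048 198.        ]
[514.2961474  145.47640262 198.        ]
```

Both views agree to about 2.5 mm, so I take (512.7,144.8). Shift over it, lower to just above the mouth, then feel.

{"fn": "apply_moves", "kwargs": {"commands": [[0, 0, 0, -0.0032, 0.0008, 0.01, 0.005], [0, 0, 0, 0, 0, 0.012, 0.005], [0, 0, 0, 0, 0, 0.005, 0.005], [0, 0, 0, 0, 0, 0, 0.005], [0, 0, 0, 0, 0, 0, 0.005]]}}

```text
t: 7.77
eef_pos: [512.8, 145.1, 426.9]
tcp_rot: [3.141, -0.001, -2.289]
ft_force: [-0.3, -0.7, -0.6]
opening: 0.207
```

{"fn": "apply_moves", "kwargs": {"commands": [[0, 0, 0, 0, 0, 0.002, 0.005], [0, 0, 0, 0, 0, 0.001, 0.005], [0, 0, 0, 0, 0, 0.001, 0.005], [0, 0, 0, 0, 0, 0, 0.005]]}}

```text
t: 8.1
eef_pos: [512.6, 145.0, 423.2]
tcp_rot: [-3.141, 0.0, -2.289]
ft_force: [0.4, -0.7, -0.7]
opening: 0.204
```

{"fn": "apply_moves", "kwargs": {"commands": [[0, 0, 0, 0, 0, 0.001, 0.005], [0, 0, 0, 0, 0, 0.001, 0.005], [0, 0, 0, 0, 0, 0, 0.005]]}}

```text
t: 8.35
eef_pos: [512.6, 145.0, 421.0]
tcp_rot: [3.142, -0.0, -2.289]
ft_force: [-1.1, 0.1, -0.8]
opening: 0.203
```

Run:
```python
from h import *
a=fix(snap('scene','s5')); s=env.state(); print(s['t'],s['eef_pos'],s['tcp_rot'],s['ft_force'],s['moment'],s['opening'])
cv2.imwrite('pics/c6.png',crop(a,263,115,40,60,10))
```

```text
8.4 [512.63740693 145.02097508 421.10016936] [ 3.14154091e+00 -2.25147350e-04 -2.28879035e+00] [ 0.04895024  0.12682104 -1.01096216] [ 0.17220463 -0.10898365 -0.00251505] 0.20443002474458333
```

View pics/c6.png

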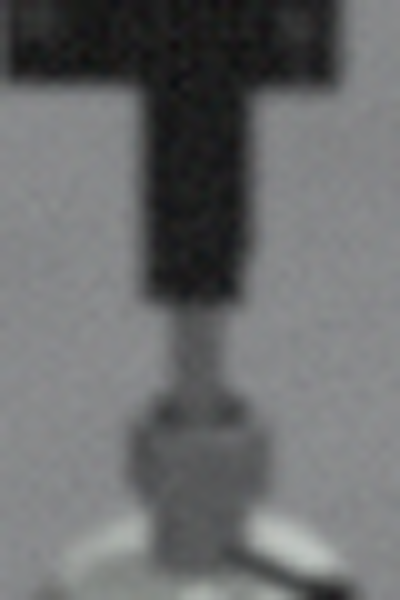

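The shank is in the mouth, centred (crop x≈198 vs 200), with no force. Lowering on towards the stop (TCP about 396.8).

{"fn": "apply_moves", "kwargs": {"commands": [[0, 0, 0, 0, 0, 0.003, 0.005], [0, 0, 0, 0, 0, 0.003, 0.005], [0, 0, 0, 0, 0, 0.003, 0.005], [0, 0, 0, 0, 0, 0, 0.005]]}}

```text
t: 8.73
eef_pos: [512.6, 145.0, 411.4]
tcp_rot: [3.141, -0.001, -2.289]
ft_force: [0.1, -0.5, -1.4]
opening: 0.2
```

{"fn": "apply_moves", "kwargs": {"commands": [[0, 0, 0, 0, 0, 0.003, 0.005], [0, 0, 0, 0, 0, 0.003, 0.005], [0, 0, 0, 0, 0, 0.003, 0.005], [0, 0, 0, 0, 0, 0, 0.005]]}}

```text
t: 9.07
eef_pos: [512.6, 145.0, 402.5]
tcp_rot: [3.141, -0.001, -2.289]
ft_force: [-0.2, 0.1, -1.4]
opening: 0.209
```

Run:
```python
from h import *
s=env.state(); print(s['t'],s['eef_pos'],s['tcp_rot'],s['ft_force'],s['moment'],s['opening'])
```

```text
9.0667 [512.59293996 145.00252572 402.51194408] [ 3.14104399e+00 -8.05184132e-04 -2.28881301e+00] [-0.24235676  0.08342487 -1.35749748] [ 0.1477875  -0.09282416  0.01877913] 0.20901931493431483
```

{"fn": "apply_moves", "kwargs": {"commands": [[0, 0, 0, 0, 0, 0.002, 0.005], [0, 0, 0, 0, 0, 0.0015, 0.005], [0, 0, 0, 0, 0, 0.001, 0.005], [0, 0, 0, 0, 0, 0, 0.005]]}}

```text
t: 9.4
eef_pos: [512.6, 145.0, 398.5]
tcp_rot: [3.141, -0.0, -2.289]
ft_force: [-0.8, 0.5, -2.1]
opening: 0.204
```

{"fn": "apply_moves", "kwargs": {"commands": [[0, 0, 0, 0, 0, 0.001, 0.005], [0, 0, 0, 0, 0, 0.0005, 0.005], [0, 0, 0, 0, 0, 0, 0.005]]}}

```text
t: 9.65
eef_pos: [512.6, 145.0, 397.1]
tcp_rot: [-3.142, -0.0, -2.289]
ft_force: [-0.2, 0.6, -0.7]
opening: 0.205
```

{"fn": "apply_moves", "kwargs": {"commands": [[0, 0, 0, 0, 0, 0.0005, 0.005], [0, 0, 0, 0, 0, 0, 0.005]]}}

```text
t: 9.82
eef_pos: [512.7, 145.0, 396.8]
tcp_rot: [-3.141, 0.0, -2.289]
ft_force: [0.1, 0.2, 0.3]
opening: 0.204
```

{"fn": "apply_moves", "kwargs": {"commands": [[0, 0, 0, 0, 0, 0.0004, 0.005], [0, 0, 0, 0, 0, 0.0004, 0.005], [0, 0, 0, 0, 0, 0, 0.005]]}}

```text
t: 10.07
eef_pos: [512.7, 145.0, 396.6]
tcp_rot: [-3.141, 0.001, -2.289]
ft_force: [-1.3, -0.4, 6.9]
opening: 0.204
```

{"fn": "apply_moves", "kwargs": {"commands": [[0, 0, 0, 0, 0, 0.0004, 0.005], [0, 0, 0, 0, 0, 0, 0.005], [0, 0, 0, 0, 0, 0, 0.005]]}}

```text
t: 10.32
eef_pos: [512.7, 145.0, 396.6]
tcp_rot: [-3.14, 0.001, -2.289]
ft_force: [-2.6, -0.9, 9.7]
opening: 0.202
```

Run:
```python
from h import *
s=env.state(); print(s['t'],s['eef_pos'],s['tcp_rot'],s['ft_force'],s['moment'],s['opening'])
```

```text
10.3167 [512.7202829  145.00988438 396.60412009] [-3.14023234e+00  1.24957274e-03 -2.28872148e+00] [-2.63939542 -0.85339644  9.71872828] [ 1.71753297e-04  3.36456423e-01 -6.34955979e-02] 0.20163527240860382
```

Seated: a 10 N reaction at TCP z 396.6, where 396.8 was expected. Releasing, lowering to the nut and closing on it.

{"fn": "apply_moves", "kwargs": {"commands": [[0, 0, 0, 0, 0, 0, 0.03], [0, 0, 0, 0, 0, 0, 0.06], [0, 0, 0, 0, 0, 0, 0.06], [0, 0, 0, 0, 0, 0, 0.06], [0, 0, 0, 0, 0, 0, 0.06]]}}

```text
t: 10.73
eef_pos: [512.7, 145.0, 395.3]
tcp_rot: [3.141, -0.0, -2.289]
ft_force: [0.9, 0.1, -0.0]
opening: 0.497
```

{"fn": "apply_moves", "kwargs": {"commands": [[0, 0, 0, 0, 0, 0.008, 0.06], [0, 0, 0, 0, 0, 0.01, 0.06], [0, 0, 0, 0, 0, 0.01, 0.06], [0, 0, 0, 0, 0, 0.005, 0.06], [0, 0, 0, 0, 0, 0, 0.06]]}}

```text
t: 11.15
eef_pos: [512.5, 145.0, 360.7]
tcp_rot: [3.14, -0.002, -2.289]
ft_force: [-0.4, 0.6, 0.4]
opening: 0.632
```

{"fn": "apply_moves", "kwargs": {"commands": [[0, 0, 0, 0, 0, 0, 0.045], [0, 0, 0, 0, 0, 0, 0.04], [0, 0, 0, 0, 0, 0, 0.036], [0, 0, 0, 0, 0, 0, 0.033], [0, 0, 0, 0, 0, 0, 0.03]]}}

```text
t: 11.57
eef_pos: [512.7, 145.0, 362.8]
tcp_rot: [-3.141, 0.0, -2.289]
ft_force: [0.8, -0.2, -0.1]
opening: 0.346
```

{"fn": "apply_moves", "kwargs": {"commands": [[0, 0, 0, 0, 0, 0, 0.02], [0, 0, 0, 0, 0, 0, 0.02], [0, 0, 0, 0, 0, 0, 0.02], [0, 0, 0, 0, 0, 0, 0.02]]}}

```text
t: 11.9
eef_pos: [512.9, 144.9, 362.8]
tcp_rot: [-3.141, 0.001, -2.289]
ft_force: [2.9, -3.2, 1.7]
opening: 0.318
```

Run:
```python
from h import *
a=fix(snap('scene','s6')); s=env.state(); print(s['t'],s['eef_pos'],s['tcp_rot'],s['ft_force'],s['moment'],s['opening']*95.1,s['joints'][5])
cv2.imwrite('pics/c7.png',crop(a,253,115,60,60,10))
```

```text
11.95 [512.89248178 144.88326466 362.78851544] [-3.14053908e+00  6.27244971e-04 -2.28882207e+00] [ 3.71248235 -3.82578816  2.34532944] [-0.46263694 -0.70544953 -0.0094864 ] 30.42623738203921 -2.2718409022453807
```

View pics/c7.png

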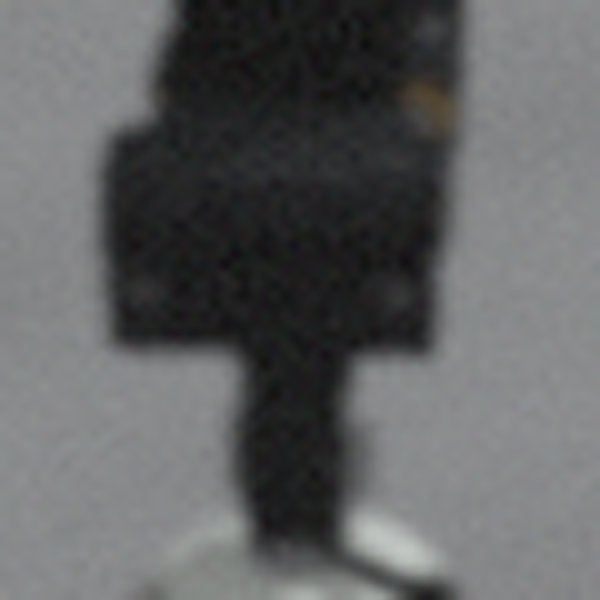

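Opening 30.4 mm: closed on two flats. Turning clockwise (+z of the tool), checking the moment after each 0.5 rad or less.

{"fn": "apply_moves", "kwargs": {"commands": [[0, 0, 3, 0, -0.0005, 0, 0.02], [0, 0, 6, 0, 0, 0, 0.02], [0, 0, 6, 0, 0, 0, 0.02], [0, 0, 6, 0, 0, 0, 0.02], [0, 0, 6, 0, 0, 0, 0.02]]}}

```text
t: 12.37
eef_pos: [513.1, 144.8, 362.8]
tcp_rot: [-3.141, 0.001, -2.765]
ft_force: [1.9, -2.0, 3.3]
opening: 0.321
```

```bash
cat > st.py <<'E'
from h import *
s=env.state(); print(s['t'],s['eef_pos'].round(2),s['tcp_rot'].round(3),'F',s['ft_force'].round(2),'M',s['moment'].round(3),(s['opening']*95.1).round(2),s['joints'][5].round(3),'tau6',s['tau'][5].round(3))
E
python3 st.py
```

```text
Traceback (most recent call last):
  File "st.py", line 2, in <module>
    s=env.state(); print(s['t'],s['eef_pos'].round(2),s['tcp_rot'].round(3),'F',s['ft_force'].round(2),'M',s['moment'].round(3),(s['opening']*95.1).round(2),s['joints'][5].round(3),'tau6',s['tau'][5].round(3))
                                                                                                                                ^^^^^^^^^^^^^^^^^^^^^^^^^
AttributeError: 'float' object has no attribute 'round'
```

```bash
sed -i "s/(s\['opening'\]\*95.1).round(2)/round(s['opening']*95.1,2)/" st.py; python3 st.py
```

```text
12.3667 [513.08 144.77 362.78] [-3.141e+00  1.000e-03 -2.765e+00] F [ 1.86 -2.01  3.26] M [-0.162 -0.458  0.042] 30.55 -1.796 tau6 -2.025
```

Moment 0.042 N m, so it is in the free run. Continuing.

{"fn": "apply_moves", "kwargs": {"commands": [[0, 0, 5.5, 0, 0, 0, 0.02], [0, 0, 5.5, 0, 0, 0, 0.02], [0, 0, 5.5, 0, 0, 0, 0.02], [0, 0, 5.5, 0, 0, 0, 0.02], [0, 0, 5.5, 0, 0, 0, 0.02]]}}

```text
t: 12.78
eef_pos: [513.1, 144.8, 362.8]
tcp_rot: [3.141, 0.001, 3.039]
ft_force: [2.4, -1.4, 3.9]
opening: 0.32
```

```bash
python3 st.py
```

```text
12.7833 [513.09 144.75 362.8 ] [3.141e+00 1.000e-03 3.039e+00] F [ 2.35 -1.4   3.89] M [-0.251 -0.526  0.04 ] 30.46 -1.317 tau6 -1.851
```

{"fn": "apply_moves", "kwargs": {"commands": [[0, 0, 5.5, 0, 0, 0, 0.02], [0, 0, 5.5, 0, 0, 0, 0.02], [0, 0, 5.5, 0, 0, 0, 0.02], [0, 0, 5.5, 0, 0, 0, 0.02], [0, 0, 5.5, 0, 0, 0, 0.02]]}}

```text
t: 13.2
eef_pos: [513.1, 144.7, 362.8]
tcp_rot: [3.141, 0.001, 2.559]
ft_force: [1.9, -1.7, 3.8]
opening: 0.317
```

```bash
python3 st.py
```

```text
13.2 [513.11 144.72 362.81] [3.141e+00 1.000e-03 2.559e+00] F [ 1.93 -1.69  3.79] M [-0.247 -0.554  0.032] 30.15 -0.837 tau6 -1.852
```

{"fn": "apply_moves", "kwargs": {"commands": [[0, 0, 5.5, 0, 0, 0, 0.02], [0, 0, 5.5, 0, 0, 0, 0.02], [0, 0, 5.5, 0, 0, 0, 0.02], [0, 0, 5.5, 0, 0, 0, 0.02], [0, 0, 5.5, 0, 0, 0, 0.02]]}}

```text
t: 13.62
eef_pos: [513.1, 144.7, 362.8]
tcp_rot: [3.141, 0.0, 2.079]
ft_force: [1.9, -2.2, 4.4]
opening: 0.317
```

```bash
python3 st.py
```

```text
13.6167 [513.11 144.69 362.8 ] [3.141 0.    2.079] F [ 1.91 -2.22  4.43] M [-0.392 -0.562  0.059] 30.15 -0.357 tau6 -1.851
```

{"fn": "apply_moves", "kwargs": {"commands": [[0, 0, 5.5, 0, 0, 0, 0.02], [0, 0, 5.5, 0, 0, 0, 0.02], [0, 0, 5.5, 0, 0, 0, 0.02], [0, 0, 5.5, 0, 0, 0, 0.02], [0, 0, 5.5, 0, 0, 0, 0.02]]}}

```text
t: 14.03
eef_pos: [513.0, 145.1, 362.8]
tcp_rot: [3.141, -0.001, 1.599]
ft_force: [2.5, 2.2, 3.9]
opening: 0.314
```

```bash
python3 st.py
```

```text
14.0333 [513.03 145.07 362.82] [ 3.141e+00 -1.000e-03  1.599e+00] F [2.47 2.19 3.86] M [ 0.195 -0.536  0.392] 29.88 0.123 tau6 -1.527
```

The moment rose to 0.39, so the jaws are just meeting the shank. Small steps from here.

{"fn": "apply_moves", "kwargs": {"commands": [[0, 0, 2, 0, 0, 0, 0.02], [0, 0, 2, 0, 0, 0, 0.02], [0, 0, 2, 0, 0, 0, 0.02]]}}

```text
t: 14.28
eef_pos: [513.1, 145.1, 362.8]
tcp_rot: [3.141, -0.001, 1.497]
ft_force: [1.9, 1.0, 3.3]
opening: 0.316
```

```bash
python3 st.py
```

```text
14.2833 [513.08 145.06 362.84] [ 3.141e+00 -1.000e-03  1.497e+00] F [1.93 1.03 3.31] M [ 0.226 -0.557  0.279] 30.03 0.225 tau6 -0.354
```

{"fn": "apply_moves", "kwargs": {"commands": [[0, 0, 2, 0, 0, 0, 0.02], [0, 0, 2, 0, 0, 0, 0.02], [0, 0, 2, 0, 0, 0, 0.02]]}}

```text
t: 14.53
eef_pos: [513.1, 145.1, 362.8]
tcp_rot: [3.141, -0.001, 1.393]
ft_force: [2.5, 2.1, 3.3]
opening: 0.311
```

```bash
python3 st.py
```

```text
14.5333 [513.1  145.06 362.83] [ 3.141e+00 -1.000e-03  1.393e+00] F [2.52 2.12 3.26] M [ 0.161 -0.515  0.384] 29.56 0.329 tau6 -0.311
```

{"fn": "apply_moves", "kwargs": {"commands": [[0, 0, 2, 0, 0, 0, 0.02], [0, 0, 2, 0, 0, 0, 0.02], [0, 0, 2, 0, 0, 0, 0.02]]}}

```text
t: 14.78
eef_pos: [513.1, 145.0, 362.9]
tcp_rot: [3.141, -0.001, 1.288]
ft_force: [1.4, 0.8, 3.0]
opening: 0.318
```

```bash
python3 st.py
```

```text
14.7833 [513.13 145.04 362.86] [ 3.141e+00 -1.000e-03  1.288e+00] F [1.42 0.76 2.97] M [ 0.115 -0.58   0.47 ] 30.21 0.434 tau6 -0.212
```

{"fn": "apply_moves", "kwargs": {"commands": [[0, 0, 2, 0, 0, 0, 0.02], [0, 0, 2, 0, 0, 0, 0.02], [0, 0, 2, 0, 0, 0, 0.02]]}}

```text
t: 15.03
eef_pos: [513.1, 145.0, 362.8]
tcp_rot: [3.141, -0.001, 1.184]
ft_force: [2.6, 0.9, 2.8]
opening: 0.313
```

```bash
python3 st.py
```

```text
15.0333 [513.15 145.03 362.83] [ 3.141e+00 -1.000e-03  1.184e+00] F [2.55 0.93 2.8 ] M [ 0.123 -0.606  0.572] 29.78 0.538 tau6 -0.11
```

{"fn": "apply_moves", "kwargs": {"commands": [[0, 0, 2, 0, 0, 0, 0.02], [0, 0, 2, 0, 0, 0, 0.02], [0, 0, 2, 0, 0, 0, 0.02]]}}

```text
t: 15.28
eef_pos: [513.2, 145.1, 362.9]
tcp_rot: [3.14, -0.001, 1.079]
ft_force: [4.1, 1.4, 2.9]
opening: 0.315
```

```bash
python3 st.py
```

```text
15.2833 [513.19 145.07 362.86] [ 3.140e+00 -1.000e-03  1.079e+00] F [4.07 1.42 2.85] M [ 0.111 -0.693  0.7  ] 29.92 0.643 tau6 -0.009
```

0.70 N m. Another 3° to sit mid-band, then pause, release and lift off (opening wide, straight up past the bit).

{"fn": "apply_moves", "kwargs": {"commands": [[0, 0, 2, 0, 0, 0, 0.02], [0, 0, 1, 0, 0, 0, 0.02]]}}

```text
t: 15.45
eef_pos: [513.2, 145.1, 362.9]
tcp_rot: [3.14, -0.001, 1.027]
ft_force: [3.5, 2.4, 2.8]
opening: 0.313
```

```bash
python3 st.py
```

```text
15.45 [513.23 145.06 362.86] [ 3.140e+00 -1.000e-03  1.027e+00] F [3.54 2.39 2.82] M [ 0.332 -0.754  0.658] 29.81 0.695 tau6 0.697
```

{"fn": "apply_moves", "kwargs": {"commands": [[0, 0, 0, 0, 0, 0, 0.02], [0, 0, 0, 0, 0, 0, 0.02]]}}

```text
t: 15.62
eef_pos: [513.2, 145.0, 362.8]
tcp_rot: [3.141, -0.001, 1.029]
ft_force: [4.3, 3.2, 4.3]
opening: 0.314
```

```bash
python3 st.py
```

```text
15.6167 [513.22 144.97 362.83] [ 3.141e+00 -1.000e-03  1.029e+00] F [4.3  3.24 4.32] M [ 0.615 -0.858  0.539] 29.84 0.693 tau6 0.632
```

{"fn": "apply_moves", "kwargs": {"commands": [[0, 0, 0, 0, 0, 0, 0.04], [0, 0, 0, 0, 0, 0, 0.06], [0, 0, 0, 0, 0, 0, 0.06], [0, 0, 0, 0, 0, 0, 0.06], [0, 0, 0, 0, 0, 0, 0.06]]}}

```text
t: 16.03
eef_pos: [512.9, 144.6, 362.2]
tcp_rot: [-3.141, 0.001, 1.027]
ft_force: [0.0, -0.7, -0.2]
opening: 0.6
```

{"fn": "apply_moves", "kwargs": {"commands": [[0, 0, 0, 0, 0, -0.01, 0.06], [0, 0, 0, 0, 0, -0.02, 0.06], [0, 0, 0, 0, 0, -0.03, 0.06], [0, 0, 0, 0, 0, -0.03, 0.06], [0, 0, 0, 0, 0, -0.03, 0.06]]}}

```text
t: 16.45
eef_pos: [512.7, 144.6, 484.6]
tcp_rot: [-3.142, 0.0, 1.027]
ft_force: [-0.7, -0.1, -0.7]
opening: 0.628
```

{"fn": "apply_moves", "kwargs": {"commands": [[0, 0, 0, 0, 0, -0.02, 0.06], [0, 0, 0, -0.03, 0, 0, 0.06], [0, 0, 0, -0.03, 0, 0, 0.06], [0, 0, 0, -0.03, 0, 0, 0.06], [0, 0, 0, -0.03, 0, 0, 0.06]]}}

```text
t: 16.87
eef_pos: [449.8, 41.2, 503.2]
tcp_rot: [3.141, -0.0, 1.028]
ft_force: [0.2, 0.1, 0.4]
opening: 0.635
```

Run:
```python
from h import *
import st
a=fix(snap('scene','s9')); b=fix(snap('top','t9'))
cv2.imwrite('pics/c9.png',np.hstack([crop(a,130,120,200,150,2),crop(b,200,200,200,150,2)]))
```

```text
16.8667 [449.77  41.18 503.22] [ 3.141 -0.     1.028] F [0.24 0.14 0.41] M [-0.107 -0.139  0.018] 60.41 0.488 tau6 1.215
```

View pics/c9.png

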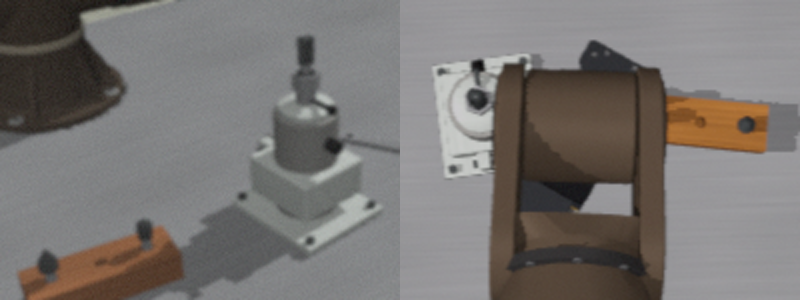

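Run:
```python
from h import *
a=fix(load('s9')); print([proj(a,[513,145,z]) for z in(240,210,198)])
g=a['color'][:,281:284].mean((1,2)); print(list(zip(range(130,165),g[130:165].round().astype(int))))
for v in(142,148,153): print(v,a['color'][v,270:296].mean(1).round().astype(int))
print(env.job_done())
```

```text
[(np.float64(282.7475007319956), np.float64(138.40785258526475)), (np.float64(282.78600766826645), np.float64(150.46006043853345)), (np.float64(282.80102321592545), np.float64(155.15974623393404))]
[(130, np.int64(131)), (131, np.int64(131)), (132, np.int64(131)), (133, np.int64(131)), (134, np.int64(131)), (135, np.int64(133)), (136, np.int64(130)), (137, np.int64(117)), (138, np.int64(91)), (139, np.int64(72)), (140, np.int64(60)), (141, np.int64(52)), (142, np.int64(50)), (143, np.int64(48)), (144, np.int64(48)), (145, np.int64(50)), (146, np.int64(48)), (147, np.int64(48)), (148, np.int64(50)), (149, np.int64(48)), (150, np.int64(47)), (151, np.int64(54)), (152, np.int64(64)), (153, np.int64(80)), (154, np.int64(83)), (155, np.int64(81)), (156, np.int64(75)), (157, np.int64(73)), (158, np.int64(87)), (159, np.int64(91)), (160, np.int64(89)), (161, np.int64(86)), (162, np.int64(86)), (163, np.int64(87)), (164, np.int64(87))]
142 [132 134 133 130 134 130 133 116  94  72  57  54  48  47  45  53  82 107
 126 135 134 131 134 131 132 134]
148 [134 133 135 133 133 134 134 129 108  74  59  49  50  49  47  56  76 109
 127 135 134 130 134 133 131 131]
153 [133 135 136 133 132 133 133 134 132 114  90  80  79  80  81 101 119 126
 132 134 135 134 137 131 133 133]
the job is handed in; nothing more can be done
None
```

The straight bit is in the collet, the nut is tightened to finger-tight, and the job was handed in at about 17 s of the 64 s allowed. I took the bit from the stand's middle hole and lowered it until it pressed on the stop with 10 N. I let go of it there. Then I turned the nut clockwise by about 3 rad in one grasp, with no regrasp needed.

- **Seating:** the stop was felt at a tool height of 396.6 mm, where 396.8 mm was expected. In the last picture the head top and underside fall within about 1 px (a few mm) of where a seated bit should appear. The bit stands upright.
- **Tightening:** the moment was 0.04 N m in the free run, then about 0.28 N m as the collet closed. It climbed to 0.70 N m at roughly 0.35 rad past the first bite, and I added a last 3° after that.
- **Rest of the bench:** the last scene picture shows the other two bits still in their holes. I did not re-measure the spanner or the case, but the arm worked well away from the case and never went near the spanner on the bench.
- **At hand-in:** the gripper was open and clear, about 120 mm to the side of the spindle, with about zero wrist force.

One reading disagreed. With the turn paused for about 0.2 s, the moment was still 0.54 N m rather than the 0.1–0.3 N m described, possibly because it was still settling. I could not measure the collet's grip on the shank directly.

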